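Lock the detector housing's cover with the slot key

ROBOT

A 6-joint arm with a two-finger parallel gripper is mounted at the origin on the work surface. World frame = base frame: x ahead of the robot, y to its left, z up, the work surface at z = 0. Lengths are in m, angles in rad, forces in N, time in s.
With the tool pointing down it reaches from about 0.35 to 0.775 m from the base axis. Payload 7.3 kg.
Tool frame: the origin (TCP) lies on the centre line of the jaws, within the pads' length; the fingertips stand 17 mm ahead of it and the grasp point (between the pads) lies 2 mm behind it (robot.tip_extent is the distance from the TCP to the fingertips, in m); z points along the fingers, y is the line along which they close (so a half turn about z gives the same grasp; the last joint's range is limited). The gripper opens to 92 mm and grips with 3 to 60 N. Pads are 19 mm wide; open, the fingers measure 130 mm over their backs; the gripper's body (75 mm by 190 mm) begins 47 mm behind the grasp point.
Start: joints at [0.98, 0.342, 1.524, -0, 1.275, -0.146], TCP at [0.226, 0.474, 0.244] pointing down, gripper open.
Joint ranges: [-2.53, 2.53], [-0.77, 2.02], [0.04, 2.7], [-1, 4.14], [0.28, 2.66], [-3.11, 3.11]. Speed limits (rad/s): [2.57, 2.57, 3.14, 3.14, 3.14, 3.14].

INTERFACE

Orientations are given as [roll, pitch, yaw] about the fixed x, y, z axes, in that order (R = Rz(yaw) Ry(pitch) Rx(roll)).
In Python, from cell import robot gives the robot as it stands.
- The arm moves only by the tool step_arm, never from a script. Its argument "motion" is a list of rows, each a list of 2 entries, a list of its own where there are three numbers: the shift along the tool's x, y, z in units of 60 mm (1.0 is 60 mm), then the turn about the tool's z in rad. In form: [[[x, y, z], spin], ...]. A call has 1 to 10 rows; each row is the pose to reach, as a shift and turn from the pose commanded when the call began, along the tool's axes at that moment; what a row does not reach only later rows make up. A row lasts 1/8 s, in which the tool goes at most 62.5 mm and 10.7 degrees, less where a joint would pass 70% of its speed; a pose out of reach is approached as far as the arm can. A call with a gripper value outside its range is refused whole. "hand" is the closure in counts, from 0 (fully open) to 255 (shut), set as the call begins (left out, the last holds). The fingers move at their own pace and stop on an object; "squeeze" is the grip in N (left out, the last holds). Time passes only in rows, so rows that repeat a pose let the fingers close. It gives the time, the measured TCP pose, the force, the opening and the grip force at its end, in the units of the state.
- robot.observe(): the state, without advancing time (a new reading comes with each control period).
- robot.read_camera(name): name is "side" or "top" or "wrist"; returns a dict with "pixels" (384x512x3 uint8, red, green, blue), "intrinsics" (3x3 intrinsics, pixels), "xyz" and "rotation" of the camera in the world; the wrist camera has in their place "T_tool_cam" (4x4, takes a point from camera to tool coordinates, whose origin is the TCP and whose axes are the flange's). Camera axes: x right, y up, looking along -z (the intrinsics and any distortion apply to the point x, -y, -z); pixel columns grow to the right and rows downward; lengths in m; the calibration is good to about 2 mm. A picture is of the moment at which its call begins: read the wrist's pose just before it. There is no depth.
- robot.hand_in(): hands the job in; it is judged then, once.
The state is a dict: "time": time; "qpos": joint angles; "qvel": joint speeds; "joint_efforts": joint torques, N m; "tool_pos": TCP position; "tool_rot": TCP orientation; "contact_force": force on the tool from outside, world axes, zero at the start; "torque": the same for the moment, N m; "opening": finger opening in m; "grip_force": force on a finger pad.
Only numpy, scipy, OpenCV 4.12 (cv2) and the standard library are available. Lean on these libraries where they do the work, as an engineer would, in place of code of your own. Each camera call takes 0.05 s, during which the arm holds its last target. There are 200 camera calls.

TASK

Take the flat slot key out of its rest, set its blade in the slot of the round lock on the detector housing's cover (the lock floats a little sideways in its hole, so feel for the slot), push the spring-loaded lock in gently, turn it a quarter turn clockwise to its stop with the key and lift off so that it springs back up locked. Then put the key back upright in its rest, fully down, and let go. Never force the key, keep the fingers off the housing and its lock, and leave the other things on the table where they are.

Things in the scene. Friction and masses are not known exactly. Their poses are not given: they have to be found in the camera images.
- key_grip (a point): centre of the slot key's flat aluminium handle, 34 mm (x) by 10 mm (y) by 40 mm (z): grip it across its 10 mm. Below it, in line, a steel blade 18 mm (x) by 3.5 mm (y), 32 mm long with a square end, its end 52 mm below this point. z up, 40 to 85 g. It stands in the rest with the handle's underside on the rest's top face
- key_tip (a point): the middle of the blade's lower end, on the key; same axes as key_grip
- rest_top (a point): centre of the mouth of the rest, a fixed steel block 70 mm (x) by 60 mm (y), 45 mm tall, with an upright hole 23 mm (x) by 7.5 mm (y), 40 mm deep. This point lies in the top face. With the key fully home its handle's centre is 20 mm above this point. The key starts within 1 mm and 0.05 rad of the hole's centre and axes
- lock_top (a point): fixed point on the housing, 6 mm above the cover, over the middle of its rectangular hole (34 by 44 mm). The lock's round steel head, 31 mm across, its top at this height, floats in the hole: its centre lies up to 5 mm from this point along y, either way, unmeasured; it takes 4 N to shift. z up. A slot 5 mm wide, 5 mm deep runs across the head through its centre, along x when open, y when locked
- lock_turn (a joint): turn of the lock's head, rad: 0 open, grows clockwise seen from above, hard stop at 1.571 (locked). Starts at 0 to 0.08. Friction 0.04 N m. A pin inside blocks it beyond about 0.15 until the head is pushed in 2.5 mm or more; let go past 1.25 it springs up and is caught; let go in between it stays in. The blade has about 0.08 rad of play in the slot
- plunger (a joint): how far the lock's head is pushed in, in m: 0 up, 0.006 at its stop. Spring: 4.5 N to start, about 1.5 N more per mm, 13.5 N at the stop. A push or twist of the key on the housing or the lock of over 35 N in all damages it
- housing: the fixed detector housing: black box 94 mm (x) by 84 mm (y) with a flat aluminium cover, its top 55 mm above the table and the lock in its middle; a tick on the cover (-x side of the hole) shows the slot's open line, a dot (+y side) the locked line; origin at the centre of its underside
- key: the slot key; origin at the middle of the blade's lower end, the same point as key_tip
- dish: bystander: shallow round glass dish, 84 mm across, 16 mm tall; origin under its centre
- long_bolt: bystander: lying steel bolt, 63 mm long
- spare_bolt: bystander: lying steel bolt, 38 mm long
- fork: bystander: flat aluminium clamp fork, 85 mm long, 9 mm thick
- fibre_block: bystander: steel block 80 x 100 x 22 mm with a black cup on it, 48 mm tall in all
- fibre_block2: bystander: steel block 70 x 110 x 18 mm with a black cup on it, 44 mm tall in all
There are look-alikes about, which are no part of the job. Leave any blue look-alike of the part that bears rest_top alone.

How it is judged:
On the way, in this order (a step that is already met when the one before it is completed fails the run):
1. the key's blade stands in the slot, its end 7 mm or more below the top of the raised head, and the lock is pushed in (value of joint plunger above 0.0022 m and z of key_tip in the frame of lock_top below -0.007 m and horizontal distance between key_tip and lock_top below 0.011 m), for 0.1 s.
2. the lock is turned a quarter turn with the blade still in the slot (value of joint lock_turn above 1.3 rad and z of key_tip in the frame of lock_top below -0.002 m and horizontal distance between key_tip and lock_top below 0.012 m), for 0.1 s.
3. the key is lifted off and the lock has sprung up (value of joint lock_turn above 1.25 rad and value of joint plunger below 0.001 m and contact force between key and housing below 0.1 N), for 0.1 s.
At the end, for the whole second after the job is handed in: the lock is turned to its stop (past 1.25 rad of 1.57) and has sprung up to within 1 mm; the key stands at rest in the rest's hole, upright within 0.1 rad, its handle's centre 20 mm (within 2.5 mm) above the rest's mouth and within 7 mm of its axis (value of joint lock_turn above 1.25 rad and value of joint plunger below 0.001 m and angle between key_grip's own z axis and vertical below 0.1 rad and z of key_grip in the frame of rest_top between 0.0175 and 0.0225 m and horizontal distance between key_grip and rest_top below 0.007 m and linear speed of key below 0.02 m/s); the robot touches nothing.
It fails at once if the key is pushed or twisted with over 35 N on the housing or its lock (contact force between key and housing above 35 N).
It fails at once if the fingers press on the housing or its lock (contact force between the fingers and housing above 1 N).
It fails at once if something else on the table is moved by more than 15 mm (distance of any of dish, long_bolt, spare_bolt, fork, fibre_block, fibre_block2 from where it was at the start of the episode above 0.015 m).
It also fails if it takes over 72 s, if anything falls off the work surface, if the arm or the gripper's body presses on something with over 40 N, if the wrist force passes 120 N, or if a joint passes its speed limit or range.

## Working session

There is one attempt and no reset: what is moved stays moved. The work goes in short steps, Python scripts to look and compute and a tool call to move; the robot and the scene stay as the last step left them, time stands still between calls to the robot, and variables do not carry over. Pictures are saved under pics/ and viewed, at most 10 in all, crops included, and the job is handed in when it is done.

Besides the shell and the picture viewer there is one more tool, called as a command line: name --argument value ..., lists and objects as JSON in quotes. step_arm: Moves the arm, as the interface text tells. Its arguments: {"type":"object","properties":{"motion":{"type":"array"},"hand":{"type":"number"},"squeeze":{"type":"number"}},"required":["motion"]}

```bash
ls; mkdir -p pics
python3 - <<'E'
from cell import robot
import cv2,numpy as np
s=robot.observe();print({k:np.round(v,4).tolist() for k,v in s.items()})
ims=[]
for n in ["top","side"]:
    c=robot.read_camera(n);cv2.imwrite(f"pics/{n}0.png",c["pixels"][:,:,::-1]);np.savez(f"{n}0.npz",**c)
    print(n,c["intrinsics"].tolist(),c["xyz"],np.round(c["rotation"],4).tolist(),[k for k in c])
c=robot.read_camera("wrist");np.savez("wrist0.npz",**c);print({k:np.round(v,4).tolist() for k,v in c.items() if k!="pixels" and not isinstance(v,str)})
cv2.imwrite("pics/wrist0.png",c["pixels"][:,:,::-1])
E
```

```text
pics
{'time': 0.0, 'qpos': [0.98, 0.3427, 1.525, 0.0001, 1.2754, -0.146], 'qvel': [-0.0008, -0.0004, 0.0011, 0.0022, -0.0009, 0.0003], 'joint_efforts': [-0.0, -43.1236, -24.4218, 0.0717, 0.0561, -0.0002], 'tool_pos': [0.2256, 0.4736, 0.243], 'tool_rot': [-3.14, -0.0003, 2.6968], 'contact_force': [0.2871, -0.2895, -0.5281], 'torque': [0.0075, -0.0135, -0.0054], 'grip_force': 0.0, 'opening': 0.0916}
top [[348.070580723488, 0.0, 251.27719677888012], [0.0, 348.070580723488, 194.82481261695673], [0.0, 0.0, 1.0]] [ 0.52476068 -0.01678229  0.72452456] [0.0816, 0.0128, -1.5433] ['pixels', 'intrinsics', 'xyz', 'rotation']
side [[408.9989848059362, 0.0, 254.01638705022276], [0.0, 408.9989848059362, 197.25531123622383], [0.0, 0.0, 1.0]] [0.17130435 0.40448531 0.55454567] [0.8783, 0.019, -2.3583] ['pixels', 'intrinsics', 'xyz', 'rotation']
{'intrinsics': [[341.6173, 0.0, 259.115], [0.0, 341.6173, 190.2091], [0.0, 0.0, 1.0]], 'T_tool_cam': [[-0.0009, 0.9579, 0.2871, 0.0777], [1.0, 0.0013, -0.0013, 0.0001], [-0.0016, 0.2871, -0.9579, -0.1408], [0.0, 0.0, 0.0, 1.0]]}
```

View pics/top0.png

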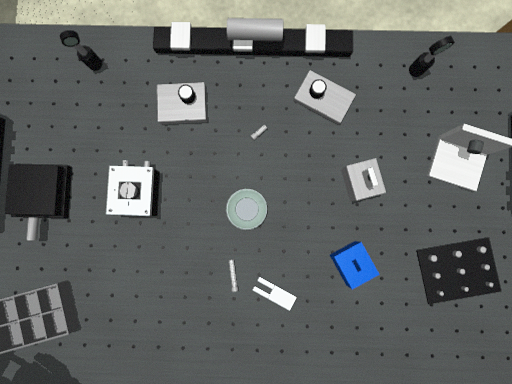

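View pics/side0.png

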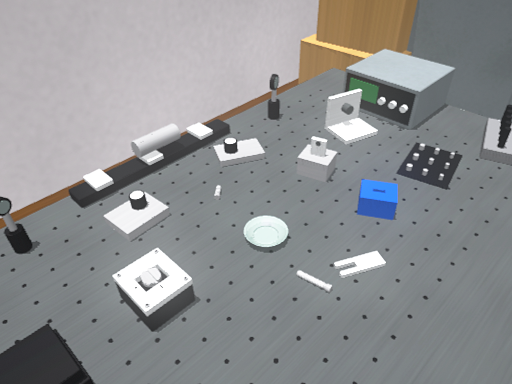

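The top view shows:
- the rest holding the key at about (366,180), a grey block
- the blue look-alike at (355,265), to be left alone
- the housing with its round lock at (130,190)

Other things that could be confused with the rest: the fibre blocks at (182,103) and (325,97), the white post base at (459,165), and the black box at (38,190). I choose the grey block at (366,180), because it has the handle standing up in it, and the housing at (130,190). I'll check both in a close crop.

```bash
cat > h.py <<'E'
import numpy as np,cv2
from scipy.spatial.transform import Rotation as R
def pose(c,tool=None):
    if "T_tool_cam" in c:
        T=c["T_tool_cam"];p,r=tool;Rt=R.from_euler("xyz",r).as_matrix()
        return np.array(p)+Rt@T[:3,3],Rt@T[:3,:3]
    rot=np.array(c["rotation"]);return np.array(c["xyz"]),(rot if rot.ndim==2 else R.from_euler("xyz",rot).as_matrix())
def cast(c,px,z,tool=None):
    o,M=pose(c,tool);K=c["intrinsics"];px=np.atleast_2d(np.array(px,float))
    d=np.c_[(px[:,0]-K[0,2])/K[0,0],-(px[:,1]-K[1,2])/K[1,1],-np.ones(len(px))]@M.T
    return o+d*((z-o[2])/d[:,2])[:,None]
def proj(c,P,tool=None):
    o,M=pose(c,tool);K=c["intrinsics"];q=(np.atleast_2d(P)-o)@M
    return np.c_[K[0,0]*q[:,0]/-q[:,2]+K[0,2],-K[1,1]*q[:,1]/-q[:,2]+K[1,2]]
E
python3 - <<'E'
from h import *
t=dict(np.load("top0.npz"));s=dict(np.load("side0.npz"))
im=t["pixels"][:,:,::-1]
cr=lambda im,x,y,r:cv2.resize(im[y-r:y+r,x-r:x+r],(390,390),interpolation=cv2.INTER_CUBIC)
a=cr(im,130,190,35);b=cr(im,366,182,35)
cv2.imwrite("pics/crop0.png",np.hstack([a,b]))
def rect(x,y,r,z,th):
    g=cv2.cvtColor(im,cv2.COLOR_BGR2GRAY);m=np.zeros_like(g);m[y-r:y+r,x-r:x+r]=(g[y-r:y+r,x-r:x+r]>th)*255
    cs,_=cv2.findContours(m,0,2);k=max(cs,key=cv2.contourArea)
    P=cast(t,k[:,0,:]+0.0,z)[:,:2]
    (cx,cy),wh,ang=cv2.minAreaRect((P*1000).astype(np.float32));print(x,y,cx,cy,wh,ang)
rect(130,190,34,.055,120);rect(366,182,30,.045,120)
print(cast(t,[[130,190],[371,177],[246,209]],.06))
print(proj(s,cast(t,[[130,190],[366,182]],.05)))
E
```

```text
130 190 587.6054077148438 231.0524444580078 (86.62334442138672, 106.74052429199219) 89.37175750732422
366 182 617.743896484375 -229.87440490722656 (71.64492797851562, 61.51755905151367) 16.31624412536621
[[ 0.58200207  0.2270798   0.06      ]
 [ 0.61917094 -0.23505228  0.06      ]
 [ 0.55144547  0.00256942  0.06      ]]
[[152.53944589 277.94821329]
 [319.65472734 152.91737023]]
```

View pics/crop0.png

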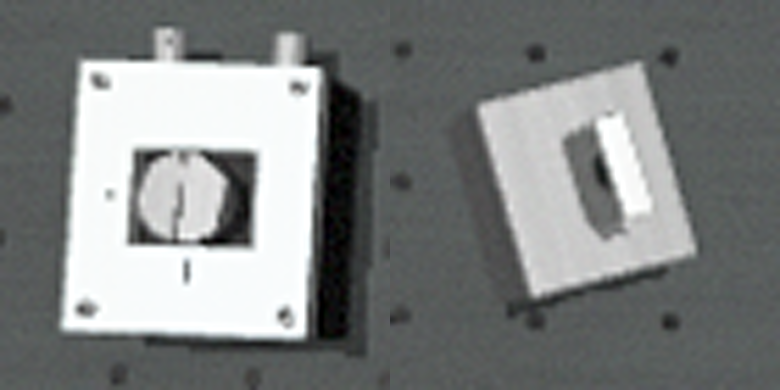

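The left crop shows the housing. The tick is below the hole (-x side) and the dot is to its left (+y side), so the housing yaw is about 0. The lock head sits toward +y with its slot near the tick line. The right crop shows the grey rest at about 16° yaw with the white handle standing in it, so the choice is confirmed. Next I fly over the housing for a close view, with yaw near π so that the turn stays inside joint 6's range.

step_arm --motion '[[[-7.2, -1.05, 0.35], -0.445], [[-7.2, -1.05, 0.35], -0.445], [[-7.2, -1.05, 0.35], -0.445], [[-7.2, -1.05, 0.35], -0.445], [[-7.2, -1.05, 0.35], -0.445], [[-7.2, -1.05, 0.35], -0.445], [[-7.2, -1.05, 0.35], -0.445], [[-7.2, -1.05, 0.35], -0.445], [[-7.2, -1.05, 0.35], -0.445], [[-7.2, -1.05, 0.35], -0.445]]' --hand 100 --squeeze 30

```text
time: 1.4
tool_pos: [0.5875, 0.2324, 0.2228]
tool_rot: [3.141, -0.001, -3.14]
contact_force: [0.2, -0.8, -0.1]
opening: 0.0559
grip_force: 0.0
```

Run:
```python
from cell import robot
from h import *
s=robot.observe();c=robot.read_camera("wrist")
np.savez("w1.npz",tp=s["tool_pos"],tr=s["tool_rot"],**c)
print(s["time"],s["tool_pos"],s["tool_rot"],s["qpos"],s["contact_force"],s["opening"])
cv2.imwrite("pics/w1.png",c["pixels"][:,:,::-1])
```

```text
1.4 [0.58752018 0.23237806 0.22284787] [ 3.14126825e+00 -6.47879476e-04 -3.13994100e+00] [ 2.55192895e-01  5.56184323e-01  1.23643164e+00  4.88452366e-04
  1.34952251e+00 -1.31736231e+00] [ 0.23677126 -0.75609814 -0.14039226] 0.055938466038681814
```

View pics/w1.png

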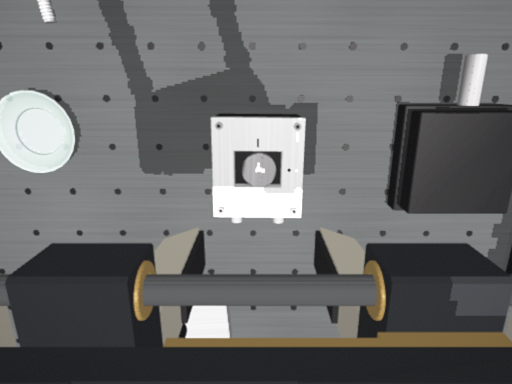

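The wrist view shows the cover at (212–304, 117–217), the tick at (258,142), the dot at (290,170) and the lock head near (259,170). I'll measure these and zoom in.

Run:
```python
from h import *
c=dict(np.load("w1.npz"));tool=(c["tp"],c["tr"]);im=c["pixels"][:,:,::-1].copy()
g=cv2.cvtColor(im,cv2.COLOR_BGR2GRAY)
x0,y0,x1,y1=205,108,312,226
cv2.imwrite("pics/c1.png",cv2.resize(im[130:210,215:305],(720,640)[:2],interpolation=cv2.INTER_CUBIC)[:600])
print(g[170,205:312].tolist());print(g[108:226,225].tolist());print(g[140:226,248].tolist())
c0=dict(np.load("w1.npz"))
```

```text
[135, 136, 137, 137, 138, 136, 138, 185, 227, 228, 231, 232, 232, 231, 228, 228, 231, 234, 232, 228, 229, 231, 229, 229, 234, 234, 233, 229, 210, 153, 85, 48, 45, 45, 44, 45, 60, 102, 137, 160, 176, 175, 180, 181, 177, 174, 176, 181, 183, 187, 238, 255, 255, 254, 254, 254, 253, 251, 254, 247, 183, 172, 171, 170, 172, 171, 171, 172, 171, 169, 145, 82, 46, 42, 53, 113, 184, 225, 235, 235, 233, 228, 178, 76, 64, 155, 227, 238, 235, 238, 255, 255, 255, 243, 235, 235, 235, 220, 145, 87, 82, 86, 86, 85, 84, 86, 85]
[83, 85, 85, 87, 83, 61, 26, 31, 101, 195, 238, 237, 236, 236, 236, 236, 236, 236, 236, 235, 235, 236, 235, 236, 235, 235, 235, 235, 235, 234, 234, 234, 234, 234, 234, 234, 234, 234, 233, 233, 233, 233, 234, 233, 233, 233, 232, 232, 232, 232, 231, 232, 232, 231, 232, 231, 231, 231, 230, 230, 230, 230, 229, 229, 230, 230, 229, 228, 228, 228, 228, 229, 228, 227, 227, 227, 226, 229, 254, 255, 255, 255, 255, 255, 255, 255, 255, 255, 255, 255, 255, 255, 255, 255, 255, 255, 255, 255, 255, 255, 255, 255, 255, 255, 255, 255, 255, 255, 255, 203, 134, 135, 138, 137, 136, 134, 134, 133]
[234, 234, 234, 234, 234, 234, 233, 233, 234, 234, 213, 116, 53, 43, 46, 60, 107, 159, 184, 185, 182, 182, 183, 182, 182, 182, 181, 182, 181, 181, 181, 181, 181, 180, 180, 179, 179, 178, 178, 179, 181, 173, 148, 118, 133, 154, 179, 249, 255, 255, 255, 255, 255, 255, 255, 255, 255, 255, 255, 255, 255, 255, 255, 255, 255, 255, 255, 255, 255, 255, 255, 255, 255, 255, 255, 255, 255, 239, 143, 134, 138, 136, 135, 134, 134, 134]
```

View pics/c1.png

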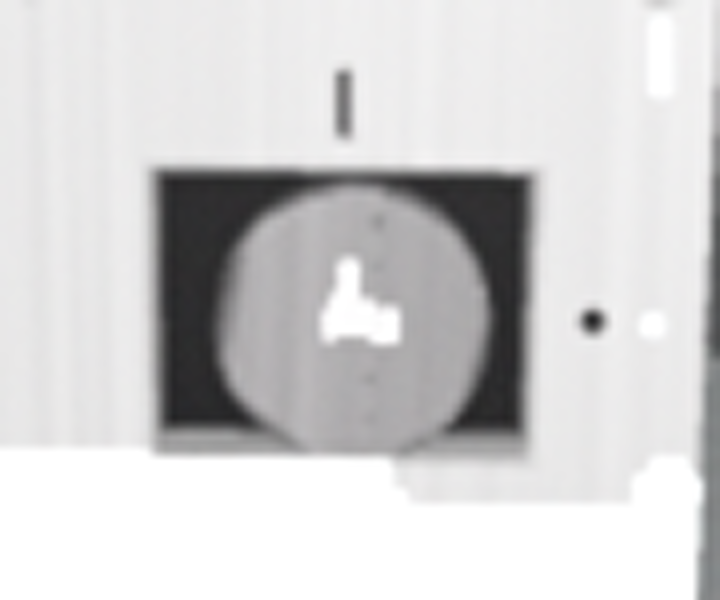

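The zoomed crop (8×) shows the hole from (234.4,151.2) to (281.2,186.9), the head from about 242 to 276 in u, the tick at (257.9,143) and the dot at (289,170).

Run:
```python
from h import *
c=dict(np.load("w1.npz"));tool=(c["tp"],c["tr"]);im=c["pixels"][:,:,::-1]
f=lambda u,v:[215+u/8-.44,130+v/8-.44]
H=cast(c,[f(154,168),f(534,168),f(529,456),f(155,456)],.055,tool);print("hole",np.round(H*1e3,1)[:,:2],H.mean(0)*1e3)
T=cast(c,[f(343,105),f(592,321),f(344,72),f(344,136)],.055,tool)*1e3;print("tick dot",T)
L=cast(c,[f(218,320),f(490,320),f(354,183),f(354,456),f(378,220),f(370,378),f(370,415)],.061,tool)*1e3;print("head",L)
k=cast(c,[[212,117],[304,117],[302.5,217.5],[211.5,217.5]],.055,tool)*1e3;print("cover",k,k.mean(0))
t=dict(np.load("top0.npz"))
F=lambda u,v:[95+u/5.571-.41,155+v/5.571-.41]
k=cast(t,[F(80,60),F(327,68),F(307,341),F(62,331)],.055)*1e3;print("top cover",k,k.mean(0))
k=cast(t,[F(132,150),F(256,153),F(252,246),F(128,244)],.055)*1e3;print("top hole",k,k.mean(0))
k=cast(t,[F(138,197),F(228,197)],.061)*1e3;print("top head",k)
G=lambda u,v:[331+(u-390)/5.571-.41,147+v/5.571-.41]
k=cast(t,[G(478,103),G(640,62),G(697,253),G(535,297)],.045)*1e3;print("rest",k,k.mean(0))
k=cast(t,[G(597,115),G(626,113),G(650,213),G(622,222)],.085)*1e3;print("handle",k,k.mean(0))
```

```text
hole [[564.8 209.8]
 [564.8 253.1]
 [599.  253.2]
 [599.  209.3]] [581.88778647 231.36467606  55.        ]
tick dot [[557.61948975 231.37885131  55.        ]
 [582.68099121 260.20690156  55.        ]
 [553.88915783 231.49398582  55.        ]
 [561.14732806 231.49019038  55.        ]]
head [[581.16644942 217.18808319  61.        ]
 [581.15569431 248.07546582  61.        ]
 [565.44077583 232.62201326  61.        ]
 [597.23252769 232.63879769  61.        ]
 [569.64001235 235.32057808  61.        ]
 [587.95654451 234.46225298  61.        ]
 [592.33683169 234.47193067  61.        ]]
cover [[534.83087907 191.13429568  55.        ]
 [534.77908024 272.67355123  55.        ]
 [630.07506021 274.89488909  55.        ]
 [630.08057552 186.95428978  55.        ]] [582.44139876 231.41425645  55.        ]
top cover [[629.65259049 272.92959801  55.        ]
 [629.03146214 185.85862736  55.        ]
 [533.53060646 187.98095037  55.        ]
 [534.66628959 273.41001953  55.        ]] [581.72023717 230.04479882  55.        ]
top hole [[598.39567171 252.73729744  55.        ]
 [598.47255242 209.20381741  55.        ]
 [565.9409756  208.85759866  55.        ]
 [565.48500515 252.19985621  55.        ]] [582.07355122 230.74964243  55.        ]
top head [[581.46860406 247.27866682  61.        ]
 [582.2892689  216.06384316  61.        ]]
rest [[ 643.67905427 -191.82973719   45.        ]
 [ 659.75402617 -248.73661821   45.        ]
 [ 592.54175966 -268.50000249   45.        ]
 [ 575.59317586 -212.06101636   45.        ]] [ 617.89200399 -230.28184356   45.        ]
handle [[ 633.65404831 -220.86515734   85.        ]
 [ 634.56759383 -230.43801322   85.        ]
 [ 601.41043149 -238.29613712   85.        ]
 [ 598.18132045 -229.09300314   85.        ]] [ 616.95334852 -229.67307771   85.        ]
```

The two views agree. lock_top is at about (0.582, 0.231) with yaw 0, and the lock head is about +1.2 mm in y. The rest is at about (0.618, −0.230) with yaw 0.286. Next I move above the rest.

step_arm --motion '[[[-0.49, -7.7, 0.35], -0.285], [[-0.49, -7.7, 0.35], -0.285], [[-0.49, -7.7, 0.35], -0.285], [[-0.49, -7.7, 0.35], -0.285], [[-0.49, -7.7, 0.35], -0.285], [[-0.49, -7.7, 0.35], -0.285], [[-0.49, -7.7, 0.35], -0.285], [[-0.49, -7.7, 0.35], -0.285], [[-0.49, -7.7, 0.35], -0.285], [[-0.49, -7.7, 0.35], -0.285]]'

```text
time: 2.7
tool_pos: [0.6183, -0.2289, 0.2021]
tool_rot: [3.141, 0.0, -2.855]
contact_force: [0.6, -0.2, -0.2]
opening: 0.0559
grip_force: 0.0
```

Run:
```python
from cell import robot
from h import *
s=robot.observe();c=robot.read_camera("wrist");tool=(s["tool_pos"],s["tool_rot"])
np.savez("w2.npz",tp=s["tool_pos"],tr=s["tool_rot"],**c)
print(s["time"],s["tool_pos"],s["tool_rot"],s["qpos"],s["opening"])
p=proj(c,[.618,-.230,.06],tool)[0];print(p)
x,y=int(p[0])-50,int(p[1])-40;print(x,y)
cv2.imwrite("pics/c2.png",cv2.resize(c["pixels"][y:y+80,x:x+100,::-1],(750,600),interpolation=cv2.INTER_CUBIC))
```

```text
2.7 [ 0.6183487  -0.22886798  0.2020576 ] [ 3.14104353e+00  3.36424818e-04 -2.85474172e+00] [-4.70915381e-01  6.23415526e-01  1.17438528e+00  6.46662901e-04
  1.34392493e+00 -2.32870823e+00] 0.055908429803689166
[257.46295188 181.01933151]
207 141
```

View pics/c2.png

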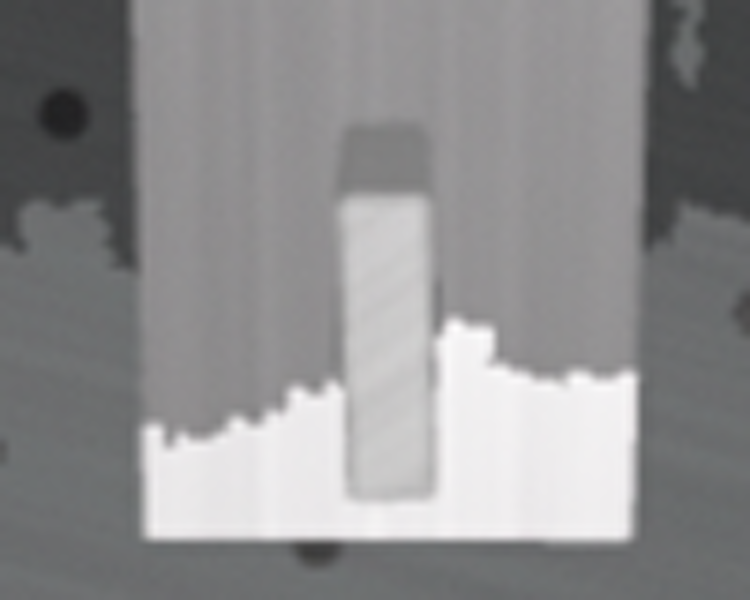

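The crop (7.5×, offset 207,141) shows the rest's faces and the handle top at (340–436, 195–497), nearly aligned with the tool.

Run:
```python
from h import *
c=dict(np.load("w2.npz"));tool=(c["tp"],c["tr"])
f=lambda u,v:[207+u/7.5-.43,141+v/7.5-.43]
h=cast(c,[f(340,195),f(428,195),f(436,497),f(347,497)],.085,tool);print(h*1e3,h.mean(0))
r=cast(c,[f(133,100),f(645,100),f(633,540),f(143,540)],.045,tool);print(r*1e3)
for a in(h,r): 
  for i,j in((0,3),(1,2)): d=a[j]-a[i];print(np.arctan2(d[1],d[0]))
m=(r[2]+r[3])/2;d=np.array([np.cos(.286),np.sin(.286),0]);print("rest centre",m-.035*d)
Rt=R.from_euler("xyz",tool[1]).as_matrix()
for n,p in(("h",h.mean(0)),("r",m-.035*d)): print(n,(Rt.T@(p-tool[0]))*1e3)
```

```text
[[ 601.5650967  -239.20823561   85.        ]
 [ 599.01342735 -230.5166104    85.        ]
 [ 630.35188514 -220.28114477   85.        ]
 [ 633.02341139 -229.3891764    85.        ]] [ 0.61598846 -0.22984879  0.085     ]
[[ 606.38583857 -263.91261158   45.        ]
 [ 589.41751863 -206.12978032   45.        ]
 [ 642.30838013 -190.50229954   45.        ]
 [ 659.38450069 -248.72762505   45.        ]]
0.30254703979064085
0.3156877431693716
0.2790410905829982
0.2872925011761181
rest centre [ 0.61726814 -0.22948906  0.045     ]
h [  2.58068603  -0.33722291 117.05656602]
r [  1.26496567  -0.37621682 157.05699554]
```

step_arm --motion '[[[0.04, -0.005, 0.6], -0.02], [[0.04, -0.005, 1.2], -0.02], [[0.04, -0.005, 1.7], -0.02], [[0.04, -0.005, 2.0], -0.02], [[0.04, -0.005, 2.2], -0.02], [[0.04, -0.005, 2.23], -0.02], [[0.04, -0.005, 2.23], -0.02], [[0.04, -0.005, 2.23], -0.02]]'

```text
time: 3.75
tool_pos: [0.6165, -0.2321, 0.0689]
tool_rot: [-3.14, 0.001, -2.836]
contact_force: [-0.1, -0.1, 0.9]
opening: 0.0558
grip_force: 0.0
```

step_arm --motion '[[[0, 0, 0], 0], [[0, 0, 0], 0], [[0, 0, 0], 0], [[0, 0, 0], 0], [[0, 0, 0], 0], [[0, 0, 0], 0], [[0, 0, 0], 0], [[0, 0, 0], 0]]' --hand 255 --squeeze 30

```text
time: 4.75
tool_pos: [0.616, -0.2317, 0.0678]
tool_rot: [3.141, -0.0, -2.836]
contact_force: [0.5, 0.4, 0.5]
opening: 0.0098
grip_force: 30.0
```

Run:
```python
from cell import robot
import numpy as np
for i in range(3):
    s=robot.observe();print(s["time"],np.round(s["tool_pos"],4),np.round(s["tool_rot"],4),np.round(s["contact_force"],2),s["qvel"].round(3) if hasattr(s["qvel"],"round") else s["qvel"]);
    robot.read_camera("wrist")
```

```text
4.75 [ 0.616  -0.2317  0.0678] [ 3.1414 -0.     -2.8364] [0.52 0.38 0.52] [-0.001 -0.002  0.    -0.     0.001  0.002]
4.8 [ 0.616  -0.2317  0.0679] [ 3.1414  0.     -2.8364] [-0.52  0.66 -0.37] [-0.001 -0.001  0.002 -0.     0.002 -0.   ]
4.85 [ 0.616  -0.2317  0.0679] [ 3.1415  0.     -2.8364] [-0.62 -0.76 -0.84] [ 0.     0.002 -0.     0.001 -0.001  0.001]
```

step_arm --motion '[[[0, 0, -0.05], 0], [[0, 0, -0.15], 0], [[0, 0, -0.3], 0], [[0, 0, -0.5], 0], [[0, 0, -0.7], 0], [[0, 0, -1.0], 0], [[0, 0, -1.3], 0], [[0, 0, -1.5], 0], [[0, 0, -1.5], 0]]'

```text
time: 6.02
tool_pos: [0.6165, -0.232, 0.1594]
tool_rot: [-3.14, 0.002, -2.836]
contact_force: [-0.2, 0.2, -1.5]
opening: 0.0098
grip_force: 30.0
```

step_arm --motion '[[[-0.9, 3.8, 0], 0.18], [[-1.78, 7.55, 0], 0.347], [[-1.78, 7.55, 0], 0.347], [[-1.78, 7.55, 0], 0.347], [[-1.78, 7.55, 0], 0.347], [[-1.78, 7.55, 0], 0.347], [[-1.78, 7.55, 0], 0.347], [[-1.78, 7.55, 0], 0.347], [[-1.78, 7.55, 0.3], 0.347], [[-1.78, 7.55, 0.47], 0.347]]'

```text
time: 7.28
tool_pos: [0.5808, 0.2326, 0.1281]
tool_rot: [-3.141, -0.002, 3.101]
contact_force: [-0.0, 0.2, -0.6]
opening: 0.0096
grip_force: 30.0
```

step_arm --motion '[[[0, 0, 0], 0], [[0, 0, 0], 0], [[0, 0, 0], 0]]'

```text
time: 7.65
tool_pos: [0.5822, 0.2321, 0.1304]
tool_rot: [3.141, 0.001, 3.099]
contact_force: [0.3, 0.8, -0.8]
opening: 0.0098
grip_force: 30.0
```

Run:
```python
from cell import robot
from h import *
s=robot.observe();c=robot.read_camera("wrist");tool=(s["tool_pos"],s["tool_rot"])
np.savez("w3.npz",tp=s["tool_pos"],tr=s["tool_rot"],**c)
print(s["time"],s["tool_pos"],s["tool_rot"],s["contact_force"],s["opening"])
p=proj(c,[[.582,.2322,.061],s["tool_pos"]-[0,0,.055]],tool);print(p)
x,y=int(p[0][0])-60,int(p[0][1])-45;x=max(x,0);print(x,y)
cv2.imwrite("pics/c3.png",cv2.resize(c["pixels"][y:y+100,x:x+120,::-1],(720,600),interpolation=cv2.INTER_CUBIC))
c=robot.read_camera("side");np.savez("s3.npz",**c)
p=proj(c,[.582,.2322,.07])[0];x,y=int(p[0])-45,int(p[1])-45;print(x,y)
cv2.imwrite("pics/s3.png",cv2.resize(c["pixels"][y:y+70,x:x+90,::-1],(720,560),interpolation=cv2.INTER_CUBIC))
```

```text
7.65 [0.58221787 0.23207602 0.13040834] [3.14118132e+00 1.12278204e-03 3.09913271e+00] [ 0.28867748  0.80849509 -0.78636968] 0.00983322326123572
[[258.71063668 210.946972  ]
 [258.54383532 219.42838394]]
198 165
104 225
```

View pics/c3.png

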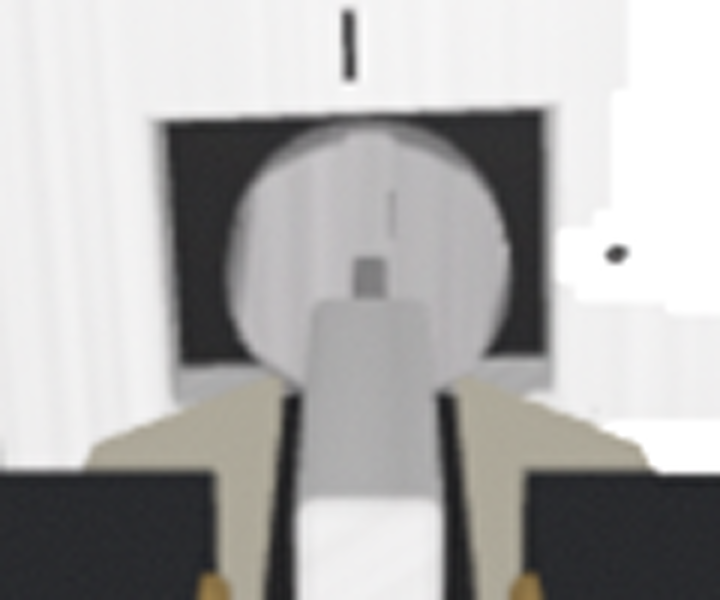

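The close wrist view shows the blade tip at crop (370,277) and the head centred at about u=369, with its slot edge at u=393 (slot from about 347 to 393). The blade is over the slot and aligned. I descend gently.

step_arm --motion '[[[0, 0, 0.08], 0], [[0, 0, 0.16], 0], [[0, 0, 0.21], 0], [[0, 0, 0.24], 0], [[0, 0, 0.26], 0], [[0, 0, 0.28], 0], [[0, 0, 0.3], 0], [[0, 0, 0.3], 0], [[0, 0, 0.3], 0]]'

```text
time: 8.88
tool_pos: [0.5818, 0.2324, 0.1118]
tool_rot: [3.141, 0.0, 3.1]
contact_force: [-0.5, -0.3, -0.6]
opening: 0.0096
grip_force: 30.0
```

There is no force at about 4 mm below the head's top, so the blade is in the slot. I push further.

step_arm --motion '[[[0, 0, 0.02], 0], [[0, 0, 0.04], 0], [[0, 0, 0.06], 0], [[0, 0, 0.075], 0], [[0, 0, 0.09], 0], [[0, 0, 0.09], 0], [[0, 0, 0.09], 0]]'

```text
time: 9.75
tool_pos: [0.582, 0.2325, 0.1075]
tool_rot: [3.141, 0.001, 3.1]
contact_force: [-2.3, -1.0, 7.8]
opening: 0.0095
grip_force: 30.0
```

step_arm --motion '[[[0, 0, 0.015], 0], [[0, 0, 0.03], 0], [[0, 0, 0.03], 0], [[0, 0, 0.03], 0]]'

```text
time: 10.25
tool_pos: [0.582, 0.2325, 0.106]
tool_rot: [3.141, 0.001, 3.1]
contact_force: [-3.0, -1.2, 10.0]
opening: 0.0095
grip_force: 30.0
```

step_arm --motion '[[[0, 0, 0], 0.06], [[0, 0, 0], 0.12], [[0, 0, 0], 0.2], [[0, 0, 0], 0.28], [[0, 0, 0], 0.36], [[0, 0, 0], 0.44], [[0, 0, 0], 0.5], [[0, 0, 0], 0.5]]'

```text
time: 11.25
tool_pos: [0.5825, 0.2322, 0.1061]
tool_rot: [3.14, 0.002, 2.599]
contact_force: [-1.3, -1.2, 10.3]
opening: 0.01
grip_force: 30.0
```

step_arm --motion '[[[0, 0, 0], 0.09], [[0, 0, 0], 0.18], [[0, 0, 0], 0.27], [[0, 0, 0], 0.36], [[0, 0, 0], 0.45], [[0, 0, 0], 0.54], [[0, 0, 0], 0.63], [[0, 0, 0], 0.72], [[0, 0, 0], 0.8], [[0, 0, 0], 0.8]]'

```text
time: 12.5
tool_pos: [0.5824, 0.2319, 0.1061]
tool_rot: [3.14, 0.001, 1.799]
contact_force: [-2.2, -3.0, 10.2]
opening: 0.0096
grip_force: 30.0
```

Run:
```python
from cell import robot
import numpy as np
s=robot.observe();print(np.round(s["tool_rot"],3),np.round(s["contact_force"],2),np.round(s["torque"],3),np.round(s["qpos"],3))
```

```text
[3.140e+00 1.000e-03 1.799e+00] [-2.25 -2.99 10.17] [-0.639  0.415 -0.012] [ 2.570e-01  6.530e-01  1.403e+00 -1.000e-03  1.084e+00  3.000e-02]
```

step_arm --motion '[[[0, 0, 0], 0.05], [[0, 0, 0], 0.1], [[0, 0, 0], 0.14], [[0, 0, 0], 0.17], [[0, 0, 0], 0.2], [[0, 0, 0], 0.2]]'

```text
time: 13.25
tool_pos: [0.5824, 0.2319, 0.1061]
tool_rot: [3.139, 0.001, 1.6]
contact_force: [-2.8, -2.7, 9.8]
opening: 0.0093
grip_force: 30.0
```

Run:
```python
from cell import robot
import numpy as np
s=robot.observe();print(np.round(s["tool_rot"],3),np.round(s["contact_force"],2),np.round(s["torque"],3))
```

```text
[3.139e+00 1.000e-03 1.600e+00] [-2.76 -2.68  9.77] [-0.74   0.465 -0.007]
```

step_arm --motion '[[[0, 0, 0], 0.02], [[0, 0, 0], 0.04], [[0, 0, 0], 0.06], [[0, 0, 0], 0.06]]'

```text
time: 13.75
tool_pos: [0.5824, 0.2318, 0.1061]
tool_rot: [3.14, 0.001, 1.54]
contact_force: [-2.4, -3.1, 9.9]
opening: 0.0099
grip_force: 30.0
```

Run:
```python
from cell import robot
import numpy as np
s=robot.observe();print(np.round(s["tool_rot"],3),np.round(s["contact_force"],2),np.round(s["torque"],3))
```

```text
[3.14e+00 1.00e-03 1.54e+00] [-2.41 -3.06  9.89] [-0.702  0.506  0.025]
```

step_arm --motion '[[[0, 0, -0.04], 0], [[0, 0, -0.08], 0], [[0, 0, -0.13], 0], [[0, 0, -0.2], 0], [[0, 0, -0.35], 0], [[0, 0, -0.6], 0], [[0, 0, -0.9], 0], [[0, 0, -0.9], 0], [[0, 0, -0.9], 0]]'

```text
time: 14.88
tool_pos: [0.5815, 0.2324, 0.1583]
tool_rot: [-3.141, 0.0, 1.54]
contact_force: [-0.8, 0.3, -0.3]
opening: 0.0099
grip_force: 30.0
```

Run:
```python
from cell import robot
from h import *
s=robot.observe();c=robot.read_camera("wrist");tool=(s["tool_pos"],s["tool_rot"])
print(s["time"],s["tool_pos"],s["tool_rot"],s["contact_force"],s["opening"])
p=proj(c,[.582,.2318,.061],tool)[0];x,y=int(p[0])-60,int(p[1])-45;print(x,y)
a=cv2.resize(c["pixels"][y:y+100,x:x+120,::-1],(480,400),interpolation=cv2.INTER_CUBIC)
c=robot.read_camera("side")
p=proj(c,[.582,.2322,.08])[0];x,y=int(p[0])-35,int(p[1])-50;print(x,y)
b=cv2.resize(c["pixels"][y:y+100,x:x+75,::-1],(300,400),interpolation=cv2.INTER_CUBIC)
cv2.imwrite("pics/c4.png",np.hstack([a,b]))
```

```text
14.875 [0.58148056 0.23237017 0.15833961] [-3.14117253e+00  3.16299182e-05  1.53986451e+00] [-0.79041274  0.33522655 -0.26623371] 0.009909444133124418
199 154
113 216
```

View pics/c4.png

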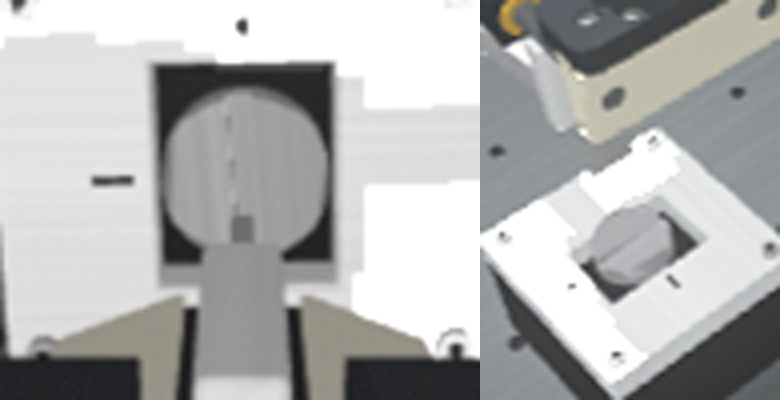

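The view shows the slot pointing at the dot (wrist crop, dot at (242,27)), with the head raised and the key straight in the jaws. I carry the key back over the rest.

step_arm --motion '[[[-0.5, 0.05, -0.1], -0.18], [[-1.5, 0.15, -0.1], -0.36], [[-2.5, 0.27, -0.1], -0.54], [[-3.5, 0.37, -0.1], -0.72], [[-4.5, 0.48, 0], -0.9], [[-5.5, 0.58, 0], -1.08], [[-6.5, 0.69, 0], -1.26], [[-7.2, 0.76, 0], -1.44], [[-7.6, 0.8, 0], -1.62], [[-7.7, 0.81, 0], -1.8]]'

```text
time: 16.23
tool_pos: [0.6154, -0.233, 0.1574]
tool_rot: [3.141, -0.001, -2.94]
contact_force: [-1.1, 0.6, -0.6]
opening: 0.0099
grip_force: 30.0
```

step_arm --motion '[[[0, 0, 0], -0.093], [[0, 0, 0], -0.093], [[0, 0, 0], -0.093], [[0, 0, 0], -0.093], [[0, 0, 0], -0.093]]'

```text
time: 16.85
tool_pos: [0.6161, -0.2307, 0.1585]
tool_rot: [3.142, 0.0, -2.851]
contact_force: [0.4, -0.4, -0.4]
opening: 0.0098
grip_force: 30.0
```

Run:
```python
from cell import robot
from h import *
s=robot.observe();c=robot.read_camera("wrist");p,r=s["tool_pos"],s["tool_rot"]
print(s["time"],p,r,s["qvel"])
Rt=R.from_euler("xyz",r).as_matrix();print((Rt.T@(np.array([.6164,-.2313,p[2]])-p))/.06)
q=proj(c,[.617,-.230,.045],(p,r))[0];x,y=int(q[0])-60,int(q[1])-45;print(x,y)
cv2.imwrite("pics/c5.png",cv2.resize(c["pixels"][y:y+100,x:x+120,::-1],(720,600),interpolation=cv2.INTER_CUBIC))
```

```text
16.85 [ 0.61605547 -0.23073749  0.15850346] [ 3.14155166e+00  6.63039629e-05 -2.85069613e+00] [-0.00121166 -0.00035451 -0.00109671 -0.00031022 -0.00051377 -0.00339522]
[-2.81205191e-03 -1.06281412e-02 -2.49250143e-07]
199 147
```

View pics/c5.png

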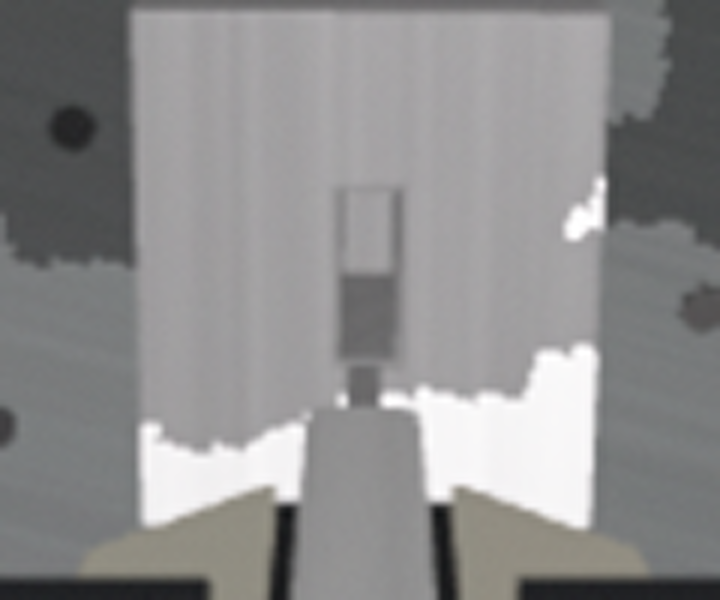

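The view shows the hole at crop (336–403, 187–360) and the blade tip at (348–380, 366). I'll compute the offset.

Run:
```python
from cell import robot
from h import *
s=robot.observe();c=robot.read_camera("wrist");p,r=s["tool_pos"],s["tool_rot"]
Rt=R.from_euler("xyz",r).as_matrix()
f=lambda u,v:[199+u/6-.42,147+v/6-.42]
a=cast(c,[f(336,187),f(403,187),f(400,360),f(338,360)],.045,(p,r));print((a-p)@Rt*1e3,((a.mean(0)-p)@Rt)*1e3)
b=cast(c,[f(348,366),f(380,366)],p[2]-.0548,(p,r));print((b-p)@Rt*1e3)
```

```text
[[ 11.06256345  -3.16616549 113.54407198]
 [ 11.05205236   5.42054897 113.5442981 ]
 [-12.4422896    5.13728773 113.5476188 ]
 [-12.43128472  -3.01354502 113.54740401]] [ -0.68973963   1.09453155 113.54584823]
[[ 7.72129526 -1.29952613 54.79887281]
 [ 7.71690906  1.93837048 54.79895813]]
```

step_arm --motion '[[[0.01, 0.013, 0.2], 0], [[0.01, 0.013, 0.5], 0], [[0.01, 0.013, 0.75], 0], [[0.01, 0.013, 0.9], 0], [[0.01, 0.013, 0.97], 0], [[0.01, 0.013, 1.03], 0], [[0.01, 0.013, 1.1], 0], [[0.01, 0.013, 1.15], 0], [[0.01, 0.013, 1.15], 0]]'

```text
time: 18.08
tool_pos: [0.6152, -0.2303, 0.0893]
tool_rot: [3.141, -0.0, -2.85]
contact_force: [-0.4, 1.6, -0.4]
opening: 0.01
grip_force: 30.0
```

step_arm --motion '[[[0, 0, 0.08], 0], [[0, 0, 0.16], 0], [[0, 0, 0.24], 0], [[0, 0, 0.29], 0], [[0, 0, 0.32], 0], [[0, 0, 0.335], 0], [[0, 0, 0.335], 0]]'

```text
time: 18.95
tool_pos: [0.6153, -0.2303, 0.0694]
tool_rot: [3.142, 0.0, -2.85]
contact_force: [0.6, 0.4, -0.3]
opening: 0.0099
grip_force: 30.0
```

step_arm --motion '[[[0, 0, 0.01], 0], [[0, 0, 0.02], 0], [[0, 0, 0.03], 0], [[0, 0, 0.03], 0]]'

```text
time: 19.45
tool_pos: [0.6153, -0.2303, 0.0679]
tool_rot: [-3.142, 0.0, -2.85]
contact_force: [-0.6, 0.2, 2.5]
opening: 0.0102
grip_force: 30.0
```

The rest took contact at the same height as at the grasp, so the key is home. I release and retreat.

step_arm --motion '[[[0, 0, 0], 0], [[0, 0, 0], 0], [[0, 0, 0], 0], [[0, 0, 0], 0], [[0, 0, 0], 0], [[0, 0, 0], 0]]' --hand 100

```text
time: 20.2
tool_pos: [0.6152, -0.2303, 0.0676]
tool_rot: [3.142, 0.0, -2.85]
contact_force: [-0.9, 0.7, 0.3]
opening: 0.0559
grip_force: 0.0
```

step_arm --motion '[[[0, 0, -0.2], 0], [[0, 0, -0.5], 0], [[0, 0, -1.0], 0], [[0, 0, -1.5], 0], [[0, 0, -2.0], 0], [[0, 0, -2.2], 0], [[0, 0, -2.2], 0], [[0, 0, -2.2], 0], [[0, 0, -2.2], 0]]'

```text
time: 21.32
tool_pos: [0.6147, -0.2301, 0.1982]
tool_rot: [3.14, -0.002, -2.85]
contact_force: [-0.8, -0.3, -0.5]
opening: 0.0561
grip_force: 0.0
```

Run:
```python
from cell import robot
from h import *
s=robot.observe();c=robot.read_camera("wrist");p,r=s["tool_pos"],s["tool_rot"]
print(s["time"],p,r,s["opening"])
q=proj(c,[.617,-.230,.06],(p,r))[0];x,y=int(q[0])-50,int(q[1])-40
a=cv2.resize(c["pixels"][y:y+80,x:x+100,::-1],(500,400),interpolation=cv2.INTER_CUBIC)
c=robot.read_camera("side")
q=proj(c,[.617,-.23,.06])[0];x,y=int(q[0])-30,int(q[1])-40
b=cv2.resize(c["pixels"][y:y+80,x:x+60,::-1],(300,400),interpolation=cv2.INTER_CUBIC)
cv2.imwrite("pics/c6.png",np.hstack([a,b]))
```

```text
21.325 [ 0.61474401 -0.23009908  0.1982126 ] [ 3.13986120e+00 -1.69859760e-03 -2.85038323e+00] 0.05609866810724102
```

View pics/c6.png

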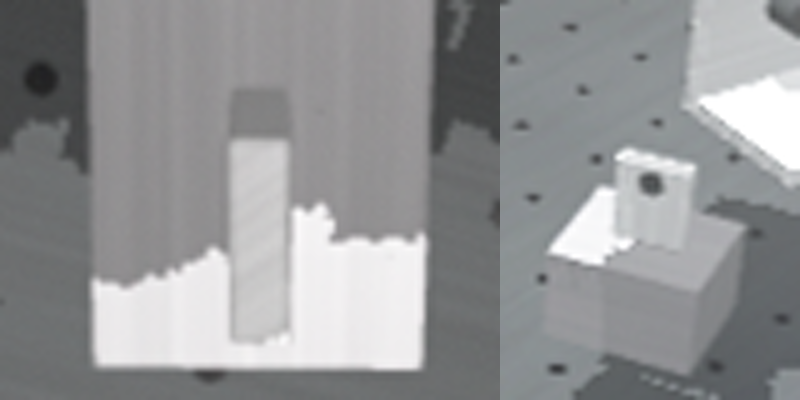

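The key stands upright and fully down in the grey rest, as it was at the start, and the gripper is clear.

```bash
python3 -c "
from cell import robot
print(robot.hand_in())"
```

```text
the job is handed in; nothing more can be done
None
```

I turned the lock clockwise to its stop and it sprang back up. The key is back upright and fully down in its rest, the gripper is clear, and the job is handed in at about 21 s; the hand-in gave no verdict.

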